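# Start the toaster on frozen bread

### The job

The bread in the toaster is frozen: push the lever on the end of the toaster all the way down until it catches and the slices stay down, then press the defrost key (the oblong one of the three on top) fully in and let it spring back. Closed fingers do it all, nothing needs gripping: do not press the other two keys, do not lift, tip or shove the toaster or pull the bread out, and leave everything else on the counter where it stands.

Things in the scene. Friction and masses are not known exactly. Their poses are not given: they have to be found in the camera images.
- toaster: two-slot toaster, loose on rubber feet, about 1.9 kg: steel middle, black ends, 280 long (x) x 170 wide (y), flat top 185 high. Origin: centre of its footprint, z up. Lever and keys are at its -x end (end face at x = -140), which points to the robot's right and somewhat towards it. Bread slots along x, from -56 to 108, at y = 34 and -34. A browning dial stands 22 out of the end face, 70 up.
- lever (a joint): how far the bread lever is pushed down, in m: 0 up, 0.040 fully down. Sprung: with the bread on it the finger feels 5 to 8 N upwards, fading to nothing between 0.030 and 0.035; there it snaps past a catch, drops to the bottom and stays down by itself. Let go before that, it springs back up.
- lever_top (a point): centre of the top face of the lever's metal paddle, 34 (x) x 46 (y) x 12 thick, where it is pushed; moves with the lever; axes are the toaster's. The paddle's inner edge is 6 off the toaster's end face, so this point is 23 outside the face: at (-163, 0, 168) in the toaster's frame when up, (-163, 0, 128) when down, which is 17 and 57 below the toaster's top.
- defrost (a joint): travel of the defrost key in m: 0 out, 0.005 fully pressed; springs back. 1.5 N starts it, 4 N presses it fully.
- defrost_top (a point): centre of the top of the defrost key: the oblong bar-shaped key, 38 (x) x 18 (y), marked with a snowflake, standing 8 above the toaster's top (3 when pressed), at (-100, +50, 193) in the toaster's frame: the left key for someone who stands facing the lever end. z up.
- cancel (a joint): travel of the cancel key in m, same spring and travel as the defrost key. Not to be pressed.
- cancel_top (a point): centre of the top of the cancel key: round, diameter 25, the middle one of the row, at (-100, 0, 193) in the toaster's frame.
- reheat (a joint): travel of the reheat key in m, same spring and travel. Not to be pressed.
- reheat_top (a point): centre of the top of the reheat key: square, 18 x 18, the right key of the row, at (-100, -50, 193) in the toaster's frame.
- slice0: frozen slice of bread, rigid, 105 wide x 13 thick x 110 high, 50 g, standing loose on the carriage in the slot at the toaster's y = +34. Origin at the middle of its lower edge: 100 above the counter with the lever up (the slice then stands 25 out of the slot), 60 with it down.
- slice1: the same in the slot at the toaster's y = -34.
- mixer: bystander: silver hand mixer standing upright on its heel, 205 high, 80 wide, 180 from beater tips (its -x side, level, 165 above the counter) to the middle and 92 from there to the back of its handle. Origin under its middle.
- pie_dish: bystander: round glass pie dish, rim diameter 248, 42 high. Origin under its centre.
- bowl: bystander: blue ceramic bowl, rim diameter 200, 85 high. Origin under its centre.
- timer: bystander: white plastic timer with a turning dial, diameter 72, 53 high, near the lever end. Origin under its centre.
- whisk: bystander: steel whisk lying down, 265 long along its x (handle at -x), up to 60 across. Origin on the counter under its middle.
- jar: bystander: closed amber glass jar, diameter 68, 105 high, near the lever end. Origin under its centre.
- plate: bystander: white side plate, diameter 170, 16 high, beside the toaster. Origin under its centre.

How it is judged:
By the outcome, as a careful person would: the job done as asked, in the order asked, and still so for the second after the job is handed in, with the robot touching nothing.
It also fails if it takes over 32 s, if anything falls off the work surface, if the arm or the gripper's body presses on something with over 40 N, if the wrist force passes 120 N, or if a joint passes its speed limit or range.

### The arm

A 6-joint arm with a two-finger parallel gripper is mounted at the origin on the work surface. World frame = base frame: x ahead of the robot, y to its left, z up, the work surface at z = 0. Lengths are in m, angles in rad, forces in N, time in s.
With the tool pointing down it reaches from about 0.375 to 0.825 m from the base axis. Payload 5.5 kg.
Tool frame: the origin (TCP) lies midway between the tips of the shut fingers; the grasp point (between the pads) lies robot.pinch_z behind it (robot.pinch_z is the distance from the TCP to the grasp point, in m); z points along the fingers, y is the line along which they close (so a half turn about z gives the same grasp; the last joint's range is limited). The gripper opens to 85 mm and grips with 20 to 120 N. Pads are 22 mm wide; open, the fingers measure 114 mm over their backs; the gripper's body (76 mm by 85 mm) begins 54 mm behind the grasp point. The pads swing forward as they close: fully open they stand 13 mm farther back than shut.
Start: joints at [-1.293, 0.314, -0.047, 1.21, 0, 1.571], TCP at [0.165, -0.577, 0.209] pointing down, gripper open.
Joint ranges: [-2.67, 2.67], [-0.69, 1.73], [-1.03, 1.25], [-2.08, 2.16], [-1.42, 1.45], [-3.14, 3.14]. Speed limits (rad/s): [2.39, 2.39, 3.01, 3.14, 3.14, 3.14].

### API

Orientations are given as a unit quaternion [x, y, z, w].
In Python, from cell import status, cams, robot gives the robot as it stands. The module is installed in compiled form; this text tells all that it offers.
- The arm moves only by the tool step_arm, never from a script. Its argument "increments" is a list of rows, each an object of numbers: "tx", "ty", "tz": the shift along the world's x, y, z in mm; "rx", "ry", "rz": the turn, a rotation vector about the world's x, y, z in degrees. A call has exactly 5 rows; each row shifts and turns the commanded pose from where the row before left it; what a row does not reach is not made up. A row lasts 1/8 s, in which the tool goes at most 62.5 mm and 10.7 degrees, less where a joint would pass 70% of its speed; a pose out of reach is approached as far as the arm can. A call is refused whole if a number of a shift passes 62.5 or a number of a turn 10.7, either way. A call with a gripper value outside its range is refused whole. "claw" is the finger opening in mm, from 0 to 85.4, set as the call begins (left out, the last holds). The fingers move at their own pace and stop on an object; "newtons" is the grip in N (left out, the last holds). Time passes only in rows, so rows that do not move let the fingers close, or fill a call up. It gives the time, the measured TCP pose, the force, the opening and the grip force at its end, in the units of the state.
- status.read_state(): the state, without advancing time (a new reading comes with each control period).
- cams.grab_frame(name): name is "scene" or "side" or "wrist"; returns a dict with "img" (480x640x3 uint8, blue, green, red), "K" (3x3 intrinsics, pixels), "origin" and "attitude" of the camera in the world; the wrist camera has in their place "hand_eye" (4x4, takes a point from camera to tool coordinates, whose origin is the TCP and whose axes are the flange's). Camera axes: x right, y down, z forward; pixel columns grow to the right and rows downward; lengths in m; the calibration is good to about 2 mm. A picture is of the moment at which its call begins: read the wrist's pose just before it. There is no depth.
- robot.finish_job(): hands the job in; it is judged then, once.
The state is a dict: "time": time; "joints": joint angles; "dq": joint speeds; "effort": joint torques, N m; "ee_pos": TCP position; "orientation": TCP orientation; "force": force on the tool from outside, world axes, zero at the start; "ft_torque": the same for the moment, N m; "gripper_width": opening from 0.0 (shut) to 1.0 (fully open); "grip_force": force on a finger pad.
Only numpy, scipy, OpenCV 4.12 (cv2) and the standard library are available. Lean on these libraries where they do the work, as an engineer would, in place of code of your own. Each camera call takes 0.05 s, during which the arm holds its last target. There are 200 camera calls.

## Working session

There is one attempt and no reset: what is moved stays moved. The work goes in short steps, Python scripts to look and compute and a tool call to move; the robot and the scene stay as the last step left them, time stands still between calls to the robot, and variables do not carry over. Pictures are saved under pics/ and viewed, at most 12 in all, crops included, and the job is handed in when it is done.

Besides the shell and the picture viewer there is one more tool, called after "Call:" in YAML: its name, and indented under it one key for each argument. step_arm: Moves the arm, as the interface text tells. Its arguments: {"type":"object","properties":{"increments":{"type":"array"},"claw":{"type":"number"},"newtons":{"type":"number"}},"required":["increments"]}

```bash
mkdir -p pics; python3 - <<'E'
from cell import status,cams,robot
import cv2,pickle
s=status.read_state();print(s['time'],s['ee_pos'],s['orientation'],s['gripper_width'],robot.pinch_z)
d={}
for n in('scene','side','wrist'):
    f=cams.grab_frame(n);d[n]=f;cv2.imwrite(f'pics/{n}0.png',f['img'])
    print(n,{k:v for k,v in f.items() if k!='img'})
pickle.dump(d,open('f0.pkl','wb'))
E
```

```text
0.0 [ 0.16438552 -0.57643068  0.20836309] [ 9.90369340e-01  1.38448212e-01 -1.19796017e-04 -8.05312851e-04] 1.00122540174715 0.0187
scene {'K': array([[461.18715249,   0.        , 316.9785024 ],
       [  0.        , 461.18715249, 239.9083376 ],
       [  0.        ,   0.        ,   1.        ]]), 'origin': array([1.18620909, 0.20187221, 1.23182481]), 'attitude': array([ 0.59988981,  0.74635567, -0.22652139, -0.1782512 ])}
side {'K': array([[449.93704592,   0.        , 314.9289745 ],
       [  0.        , 449.93704592, 233.62565924],
       [  0.        ,   0.        ,   1.        ]]), 'origin': array([0.38774149, 0.74797671, 0.83556971]), 'attitude': array([-0.0773754 ,  0.91742294, -0.38929594,  0.0282289 ])}
wrist {'K': array([[370.20237413,   0.        , 322.87938885],
       [  0.        , 370.20237413, 240.46987133],
       [  0.        ,   0.        ,   1.        ]]), 'hand_eye': array([[-7.42220877e-04, -9.47845227e-01, -3.18730096e-01,
         8.07777173e-02],
       [ 9.99998598e-01, -2.25123763e-04, -1.65920118e-03,
         8.90554295e-04],
       [ 1.50091220e-03, -3.18730881e-01,  9.47844066e-01,
        -1.65482324e-01],
       [ 0.00000000e+00,  0.00000000e+00,  0.00000000e+00,
         1.00000000e+00]])}
```

View pics/scene0.png

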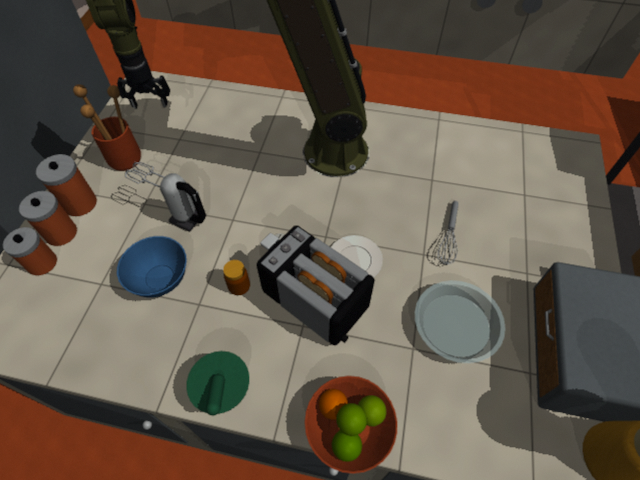

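View pics/side0.png

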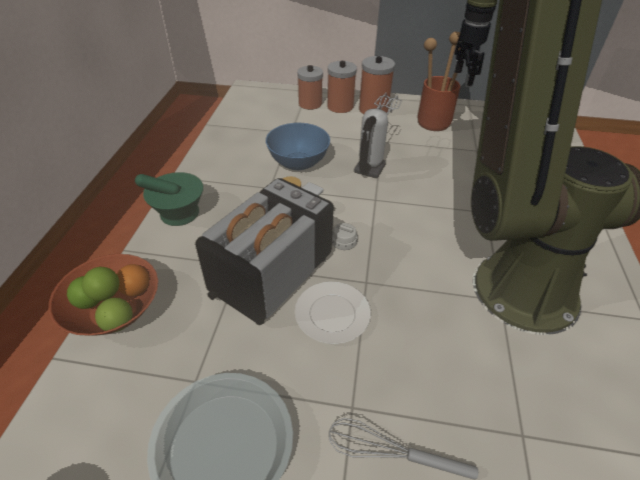

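```bash
python3 - <<'E'
import cv2,numpy as np
a=cv2.imread('pics/scene0.png')[215:295,220:320];b=cv2.imread('pics/side0.png')[165:265,240:365]
a=cv2.resize(a,(500,400),interpolation=cv2.INTER_CUBIC)[:, :]
b=cv2.resize(b,None,fx=4,fy=4,interpolation=cv2.INTER_CUBIC)
cv2.imwrite('pics/a.png',cv2.resize(cv2.imread('pics/scene0.png')[215:350,220:400],None,fx=4.4,fy=4.4,interpolation=cv2.INTER_CUBIC))
cv2.imwrite('pics/b.png',cv2.resize(cv2.imread('pics/side0.png')[165:325,190:365],None,fx=3.7,fy=3.7,interpolation=cv2.INTER_CUBIC))
E
```

```text
(no output)
```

View pics/a.png

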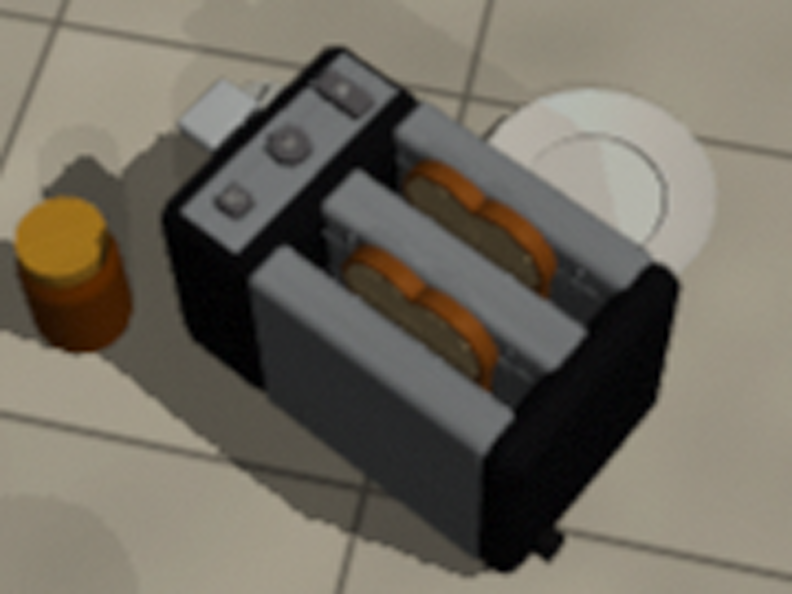

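View pics/b.png

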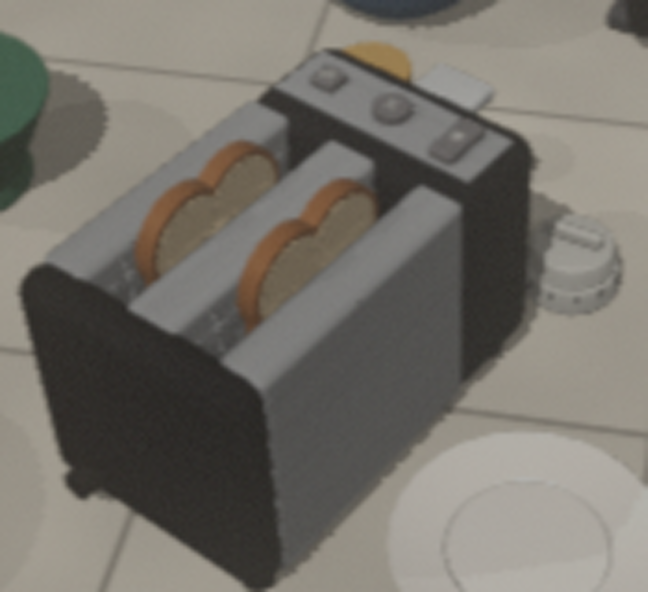

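Scene crop: the three keys are at (343,93) oblong defrost, (289,146) round cancel, (235,200) square reheat, paddle at about (180–265, 80–147). Side crop: the keys are at (460,138), (392,107), (329,77), paddle behind the top edge near (435–494, 68–92); the timer stands at (580,265), right beside the end face, and the jar beyond.

```bash
cat > h.py <<'E'
import numpy as np,pickle
from scipy.spatial.transform import Rotation as R
F=pickle.load(open('f0.pkl','rb'))
def ray(f,p):
    d=np.linalg.inv(f['K'])@[p[0],p[1],1]; return np.array(f['origin']),R.from_quat(f['attitude']).apply(d)
def onz(f,p,z):
    o,d=ray(f,p); return o+d*(z-o[2])/d[2]
def tri(rs):
    A=0;b=0
    for o,d in rs:
        d=d/np.linalg.norm(d);P=np.eye(3)-np.outer(d,d);A=A+P;b=b+P@o
    return np.linalg.solve(A,b)
E
python3 - <<'E'
from h import *
S,D=F['scene'],F['side']
sc=lambda p:((np.array(p)+.5)/4.4-.5+[220,215]); sd=lambda p:((np.array(p)+.5)/3.7-.5+[190,165])
K={'def':((343,93),(460,138)),'can':((289,146),(392,107)),'reh':((235,200),(329,77))}
loc=np.array([[-100,50],[-100,0],[-100,-50]])/1e3
P=[]
for k,(a,b) in K.items():
    t=tri([ray(S,sc(a)),ray(D,sd(b))]);A=onz(S,sc(a),.193);B=onz(D,sd(b),.193);P.append((A+B)[:2]/2)
    print(k,t.round(4),A.round(4),B.round(4))
P=np.array(P);v=P[0]-P[2];print('spacing',np.linalg.norm(v));yaw=np.arctan2(v[1],v[0])-np.pi/2
c,s=np.cos(yaw),np.sin(yaw);M=np.array([[c,-s],[s,c]])
o=P.mean(0)-M@[-.1,0];print('yaw',np.degrees(yaw),'origin',o)
for n,l in dict(lever=(-.163,0),defr=(-.1,.05)).items():print(n,(o+M@l).round(4),np.hypot(*(o+M@l)))
for p in [(222,80),(180,122)]:
    w=onz(S,sc(p),.168);print('paddle',w,M.T@(w[:2]-o))
for p in [(435,68),(494,92)]:
    w=onz(D,sd(p),.168);print('paddle side',w,M.T@(w[:2]-o))
for p in [(62,225)]:
    w=onz(S,sc(p),.105);print('jar',w,M.T@(w[:2]-o))
for p in [(580,235)]:
    w=onz(D,sd(p),.053);print('timer',w,M.T@(w[:2]-o))
E
```

```text
def [ 0.5112 -0.0088  0.1904] [ 0.5141 -0.0074  0.193 ] [ 0.51   -0.0073  0.193 ]
can [ 0.5567 -0.0312  0.1906] [ 0.5588 -0.0302  0.193 ] [ 0.5557 -0.0291  0.193 ]
reh [ 0.6011 -0.0529  0.1911] [ 0.6027 -0.052   0.193 ] [ 0.6002 -0.0513  0.193 ]
spacing 0.09976475982621633
yaw 63.654375211275834 origin [0.60130421 0.06004596]
lever [ 0.529 -0.086] 0.5359164638416336
defr [ 0.5121 -0.0074] 0.5121721933813683
paddle [ 0.50465993 -0.09003929  0.168     ] [-0.17738566  0.02000059]
paddle [ 0.54104175 -0.10712322  0.168     ] [-0.17654944 -0.02018397]
paddle side [ 0.54249504 -0.10375499  0.168     ] [-0.17288611 -0.01999153]
paddle side [ 0.50079335 -0.08569386  0.168     ] [-0.17520751  0.02539399]
jar [ 0.59513067 -0.17722621  0.105     ] [-0.21536722 -0.0997655 ]
timer [ 0.43853307 -0.08452385  0.053     ] [-0.20178919  0.08170674]
```

Call:
step_arm:
  increments:
    - {"tz": 46}
    - {"tz": 46}
    - {"tx": 36, "ty": 48, "rz": 4.8}
    - {"tx": 36, "ty": 48, "rz": 4.8}
    - {"tx": 36, "ty": 48, "rz": 4.8}
  claw: 0
  newtons: 30

```text
validation failed for argument at $.in...
```

Call:
step_arm:
  increments:
    - {"tx": 37, "ty": 49, "rz": 4.8}
    - {"tx": 37, "ty": 49, "rz": 4.8}
    - {"tx": 36, "ty": 49, "rz": 4.7}
    - {"tx": 36, "ty": 49, "rz": 4.7}
    - {"tx": 36, "ty": 48, "rz": 4.7}

```text
validation failed for argument at $.in...
```

Call:
step_arm:
  increments:
    - {"tx": 36, "ty": 49, "rz": 4.8}
    - {"tx": 36, "ty": 49, "rz": 4.8}
    - {}
    - {}
    - {}

```text
validation failed for argument at $.in...
```

Call:
step_arm:
  increments:
    - {"tx": 0, "ty": 0, "tz": 46, "rx": 0, "ry": 0, "rz": 0}
    - {"tx": 0, "ty": 0, "tz": 46, "rx": 0, "ry": 0, "rz": 0}
    - {"tx": 36, "ty": 48, "tz": 0, "rx": 0, "ry": 0, "rz": 4.8}
    - {"tx": 36, "ty": 48, "tz": 0, "rx": 0, "ry": 0, "rz": 4.8}
    - {"tx": 36, "ty": 48, "tz": 0, "rx": 0, "ry": 0, "rz": 4.8}
  claw: 0
  newtons: 30

```text
time: 0.78
ee_pos: [0.2732, -0.4315, 0.301]
orientation: [0.965, 0.262, 0.0, -0.0]
force: [0.2, 0.2, -0.2]
gripper_width: -0.002
grip_force: 0.0
```

Call:
step_arm:
  increments:
    - {"tx": 36, "ty": 49, "tz": 0, "rx": 0, "ry": 0, "rz": 4.8}
    - {"tx": 36, "ty": 49, "tz": 0, "rx": 0, "ry": 0, "rz": 4.8}
    - {"tx": 36, "ty": 49, "tz": 0, "rx": 0, "ry": 0, "rz": 4.8}
    - {"tx": 36, "ty": 49, "tz": 0, "rx": 0, "ry": 0, "rz": 4.8}
    - {"tx": 36, "ty": 49, "tz": 0, "rx": 0, "ry": 0, "rz": 4.8}

```text
time: 1.4
ee_pos: [0.4533, -0.1862, 0.3012]
orientation: [0.889, 0.458, 0.0, 0.0]
force: [0.5, -0.8, 0.3]
gripper_width: -0.001
grip_force: 0.0
```

Call:
step_arm:
  increments:
    - {"tx": 37, "ty": 48, "tz": 0, "rx": 0, "ry": 0, "rz": 4.6}
    - {"tx": 37, "ty": 48, "tz": 0, "rx": 0, "ry": 0, "rz": 4.6}
    - {"tx": 0, "ty": 0, "tz": -20, "rx": 0, "ry": 0, "rz": 0}
    - {"tx": 0, "ty": 0, "tz": -20, "rx": 0, "ry": 0, "rz": 0}
    - {"tx": 0, "ty": 0, "tz": 0, "rx": 0, "ry": 0, "rz": 0}

```text
time: 2.02
ee_pos: [0.5253, -0.0915, 0.2595]
orientation: [0.85, 0.527, -0.001, -0.001]
force: [0.4, 1.1, 0.2]
gripper_width: 0.005
grip_force: 0.0
```

```bash
python3 - <<'E'
from cell import status,cams
import cv2,pickle
s=status.read_state();f=cams.grab_frame('wrist');g=cams.grab_frame('side')
pickle.dump((s,f,g),open('f1.pkl','wb'));cv2.imwrite('pics/w1.png',f['img'])
print(s['time'],s['ee_pos'],s['orientation'],s['force'])
E
```

```text
2.025 [ 0.52532903 -0.0914962   0.2595181 ] [ 0.85013031  0.52656924 -0.00135487 -0.00120365] [0.37642493 1.11226912 0.1661884 ]
```

View pics/w1.png

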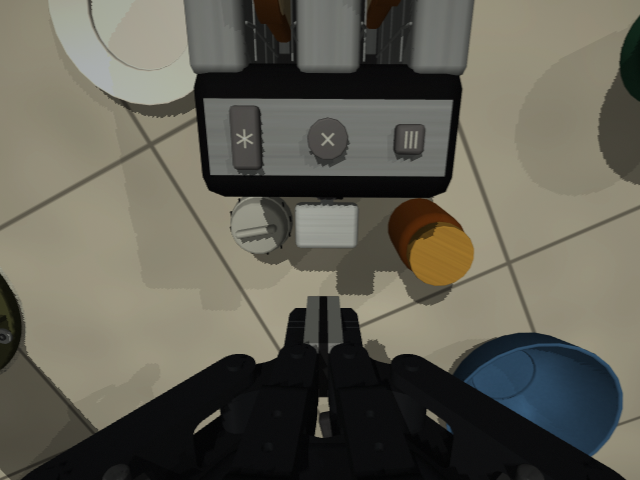

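The wrist view shows the oblong defrost key at (245,138), cancel at (328,138), reheat at (409,139), and the paddle's top spanning (296–357, 205–247). The timer (260,224) and jar (440,250) sit to either side, close but lower.

```bash
python3 - <<'E'
from h import *
s,f,g=pickle.load(open('f1.pkl','rb'))
T=np.eye(4);T[:3,:3]=R.from_quat(s['orientation']).as_matrix();T[:3,3]=s['ee_pos']
C=T@f['hand_eye'];W=dict(K=f['K'],origin=C[:3,3],attitude=R.from_matrix(C[:3,:3]).as_quat())
q=lambda p,z:onz(W,p,z)
d,c,r=[q(p,.193) for p in((245,138),(328,138),(409,139))]
v=(d-r)[:2];print(d,c,r,np.linalg.norm(v),'yaw',np.degrees(np.arctan2(v[1],v[0]))-90)
cs=np.array([q(p,.168) for p in((296,205),(357,205),(357,247),(296,247))])
print('lever',cs.mean(0),np.linalg.norm(cs[0]-cs[1]),np.linalg.norm(cs[1]-cs[2]),'d lever-cancel',np.linalg.norm((cs.mean(0)-c)[:2]))
e=np.arctan2(v[1],v[0])-np.pi/2
print('tool yaw',np.degrees(np.arctan2(T[1,0],T[0,0])),'from TCP mm lever',(cs.mean(0)-T[:3,3])*1e3,'def-lever',(d-cs.mean(0))*1e3,'x axis',np.cos(e),np.sin(e))
E
```

```text
[ 0.51277347 -0.00918001  0.193     ] [ 0.55773727 -0.03157743  0.193     ] [ 0.60130227 -0.05392988  0.193     ] 0.09919627021023798 yaw 63.18414305751213
lever [ 0.52907348 -0.08770749  0.168     ] 0.043261894897016984 0.03160984862295883 d lever-cancel 0.06302535399402104
tool yaw 63.54810778979568 from TCP mm lever [  3.74445222   3.78870875 -91.5181005 ] def-lever [-16.30001174  78.52748024  25.        ] x axis 0.4511245517710474 0.8924610012708519
```

Call:
step_arm:
  increments:
    - {"tx": 2, "ty": 1, "tz": -25, "rx": 0, "ry": 0, "rz": 0}
    - {"tx": 0, "ty": 0, "tz": -25, "rx": 0, "ry": 0, "rz": 0}
    - {"tx": 0, "ty": 0, "tz": -20, "rx": 0, "ry": 0, "rz": 0}
    - {"tx": 0, "ty": 0, "tz": -10, "rx": 0, "ry": 0, "rz": 0}
    - {"tx": 0, "ty": 0, "tz": -4, "rx": 0, "ry": 0, "rz": 0}

```text
time: 2.75
ee_pos: [0.5288, -0.0913, 0.1776]
orientation: [0.85, 0.526, 0.0, 0.0]
force: [0.5, -0.6, 0.2]
gripper_width: -0.001
grip_force: 0.0
```

Call:
step_arm:
  increments:
    - {"tx": 0, "ty": 0, "tz": -4, "rx": 0, "ry": 0, "rz": 0}
    - {"tx": 0, "ty": 0, "tz": -4, "rx": 0, "ry": 0, "rz": 0}
    - {"tx": 0, "ty": 0, "tz": -4, "rx": 0, "ry": 0, "rz": 0}
    - {"tx": 0, "ty": 0, "tz": -4, "rx": 0, "ry": 0, "rz": 0}
    - {"tx": 0, "ty": 0, "tz": -4, "rx": 0, "ry": 0, "rz": 0}

```text
time: 3.38
ee_pos: [0.5285, -0.091, 0.1569]
orientation: [0.85, 0.526, -0.0, -0.0]
force: [0.4, 0.2, 0.6]
gripper_width: 0.001
grip_force: 0.0
```

The finger reads almost no force 11 mm below the paddle's rest height, so I'll look before going on.

```bash
python3 - <<'E'
from cell import status,cams
import cv2,numpy as np
s=status.read_state();print(s['ee_pos'],s['force'],s['ft_torque'])
a=cams.grab_frame('side')['img'];b=cams.grab_frame('wrist')['img'];c=cams.grab_frame('scene')['img']
A=cv2.resize(a[110:260,240:390],(400,400),interpolation=2);B=cv2.resize(b[150:350,220:420],(400,400),interpolation=2)
C=cv2.resize(c[195:285,220:340],(400,300),interpolation=2)
o=np.zeros((600,800,3),np.uint8);o[:400,:400]=A[:,:];o[:400,400:]=B;o[400:,:267]=cv2.resize(C,(267,200))
cv2.imwrite('pics/c2.png',o)
E
```

```text
[ 0.52853444 -0.09097709  0.15693308] [0.36532148 0.17207982 0.6169104 ] [ 0.02507285 -0.00105034 -0.01873099]
```

View pics/c2.png

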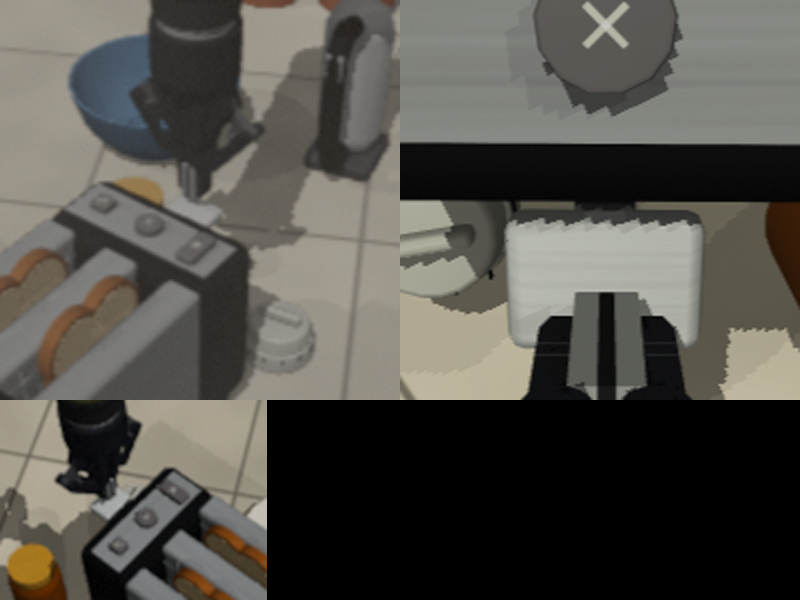

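```bash
python3 - <<'E'
from h import *
S,D=F['scene'],F['side']
print(tri([ray(S,(269.4,238.6)),ray(D,(313.9,183.1))]))
for n,f in(('scene',S),('side',D)):
    for z in(.157,.168,.175):
        pc=R.from_quat(f['attitude']).inv().apply(np.array([.5285,-.091,z])-f['origin']);print(n,z,(f['K']@pc/pc[2])[:2].round(1))
from cell import cams
import cv2
a=cams.grab_frame('side')['img'];c=cams.grab_frame('scene')['img']
o=np.hstack([cv2.resize(a[150:220,285:355],(400,400),interpolation=2),cv2.resize(c[205:275,235:305],(400,400),interpolation=2)])
cv2.imwrite('pics/c3.png',o)
E
```

```text
[ 0.52652221 -0.08649491  0.1792154 ]
scene 0.157 [267.8 241.9]
scene 0.168 [267.4 239.7]
scene 0.175 [267.2 238.3]
side 0.157 [312.  190.5]
side 0.168 [312.  186.9]
side 0.175 [312.  184.5]
```

View pics/c3.png

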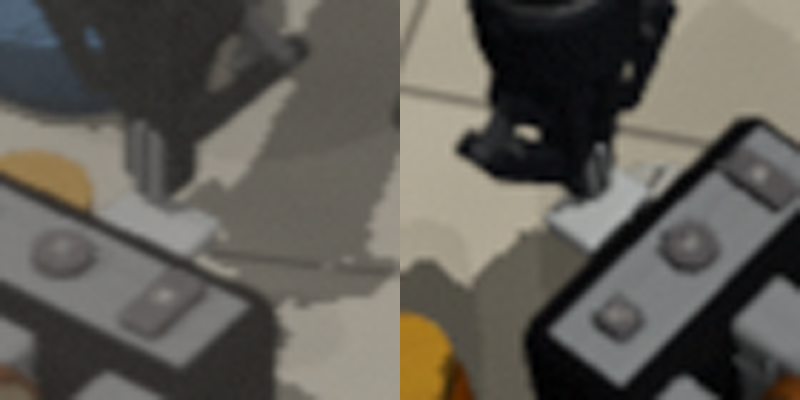

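Both views put the real fingertip at about z 0.173, just above the paddle and about 15 mm behind the nominal TCP, so contact is still to come. The gripper body would then sit level with the toaster top at full press, so I'll lean the tool about 15° outward and go on by force.

Call:
step_arm:
  increments:
    - {"tx": 0, "ty": 0, "tz": 8, "rx": 0, "ry": 0, "rz": 0}
    - {"tx": 1, "ty": 2, "tz": 0, "rx": 6.7, "ry": -3.4, "rz": 0}
    - {"tx": 1, "ty": 2, "tz": 0, "rx": 6.7, "ry": -3.4, "rz": 0}
    - {"tx": 0, "ty": 0, "tz": -4, "rx": 0, "ry": 0, "rz": 0}
    - {"tx": 0, "ty": 0, "tz": -4, "rx": 0, "ry": 0, "rz": 0}

```text
time: 4.25
ee_pos: [0.5308, -0.0872, 0.1574]
orientation: [0.843, 0.522, 0.111, -0.067]
force: [-0.0, -0.0, 0.1]
gripper_width: 0.001
grip_force: 0.0
```

Call:
step_arm:
  increments:
    - {"tx": 0, "ty": 0, "tz": -3, "rx": 0, "ry": 0, "rz": 0}
    - {"tx": 0, "ty": 0, "tz": -3, "rx": 0, "ry": 0, "rz": 0}
    - {"tx": 0, "ty": 0, "tz": -3, "rx": 0, "ry": 0, "rz": 0}
    - {"tx": 0, "ty": 0, "tz": -3, "rx": 0, "ry": 0, "rz": 0}
    - {"tx": 0, "ty": 0, "tz": 0, "rx": 0, "ry": 0, "rz": 0}

```text
time: 4.88
ee_pos: [0.5309, -0.0865, 0.1458]
orientation: [0.843, 0.522, 0.112, -0.068]
force: [-1.8, 1.2, 6.6]
gripper_width: -0.0
grip_force: 3.2
```

Call:
step_arm:
  increments:
    - {"tx": 0, "ty": 0, "tz": -4, "rx": 0, "ry": 0, "rz": 0}
    - {"tx": 0, "ty": 0, "tz": -4, "rx": 0, "ry": 0, "rz": 0}
    - {"tx": 0, "ty": 0, "tz": -4, "rx": 0, "ry": 0, "rz": 0}
    - {"tx": 0, "ty": 0, "tz": -2, "rx": 0, "ry": 0, "rz": 0}
    - {"tx": 0, "ty": 0, "tz": 0, "rx": 0, "ry": 0, "rz": 0}

```text
time: 5.5
ee_pos: [0.5309, -0.0865, 0.1319]
orientation: [0.843, 0.522, 0.112, -0.068]
force: [-1.4, 0.1, 7.9]
gripper_width: 0.002
grip_force: 3.5
```

```bash
python3 - <<'E'
from cell import status,cams
import cv2,numpy as np
s=status.read_state();print(s['ee_pos'],s['force'],s['ft_torque'])
a=cams.grab_frame('side')['img'];b=cams.grab_frame('wrist')['img']
A=cv2.resize(a[110:260,240:390],(400,400),interpolation=2);B=cv2.resize(b[100:400,170:470],(400,400),interpolation=2)
cv2.imwrite('pics/c4.png',np.hstack([A,B]))
E
```

```text
[ 0.53088729 -0.08652182  0.13192037] [-1.38859943  0.07472088  7.89318961] [0.27588785 0.4658795  0.15608149]
```

View pics/c4.png

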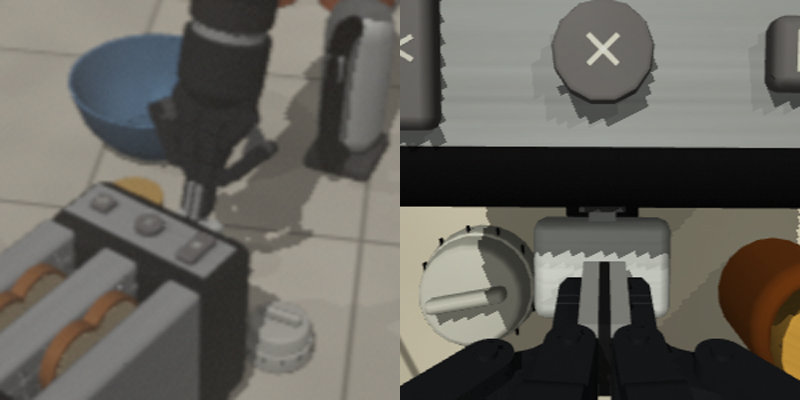

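The finger is on the paddle, the slices are going down, and the gripper body is clear of the end face and timer. I'll keep pressing.

Call:
step_arm:
  increments:
    - {"tx": 0, "ty": 0, "tz": -3, "rx": 0, "ry": 0, "rz": 0}
    - {"tx": 0, "ty": 0, "tz": -3, "rx": 0, "ry": 0, "rz": 0}
    - {"tx": 0, "ty": 0, "tz": -3, "rx": 0, "ry": 0, "rz": 0}
    - {"tx": 0, "ty": 0, "tz": 0, "rx": 0, "ry": 0, "rz": 0}
    - {"tx": 0, "ty": 0, "tz": 0, "rx": 0, "ry": 0, "rz": 0}

```text
time: 6.22
ee_pos: [0.5308, -0.0867, 0.1225]
orientation: [0.843, 0.522, 0.112, -0.068]
force: [-0.5, 2.1, 3.5]
gripper_width: -0.002
grip_force: 1.9
```

Call:
step_arm:
  increments:
    - {"tx": 0, "ty": 0, "tz": -2, "rx": 0, "ry": 0, "rz": 0}
    - {"tx": 0, "ty": 0, "tz": -2, "rx": 0, "ry": 0, "rz": 0}
    - {"tx": 0, "ty": 0, "tz": -2, "rx": 0, "ry": 0, "rz": 0}
    - {"tx": 0, "ty": 0, "tz": 0, "rx": 0, "ry": 0, "rz": 0}
    - {"tx": 0, "ty": 0, "tz": 0, "rx": 0, "ry": 0, "rz": 0}

```text
time: 6.85
ee_pos: [0.5303, -0.0872, 0.1159]
orientation: [0.843, 0.522, 0.111, -0.068]
force: [-0.3, -0.2, -0.2]
gripper_width: 0.001
grip_force: 0.0
```

Call:
step_arm:
  increments:
    - {"tx": 0, "ty": 0, "tz": -2, "rx": 0, "ry": 0, "rz": 0}
    - {"tx": 0, "ty": 0, "tz": -1, "rx": 0, "ry": 0, "rz": 0}
    - {"tx": 0, "ty": 0, "tz": 0, "rx": 0, "ry": 0, "rz": 0}
    - {"tx": 0, "ty": 0, "tz": 10, "rx": 0, "ry": 0, "rz": 0}
    - {"tx": 0, "ty": 0, "tz": 30, "rx": 0, "ry": 0, "rz": 0}

```text
time: 7.48
ee_pos: [0.5293, -0.0866, 0.1528]
orientation: [0.843, 0.522, 0.111, -0.069]
force: [-0.2, 0.9, 0.4]
gripper_width: 0.0
grip_force: 0.0
```

Call:
step_arm:
  increments:
    - {"tx": 0, "ty": 0, "tz": 45, "rx": 0, "ry": 0, "rz": 0}
    - {"tx": 0, "ty": 0, "tz": 45, "rx": 0, "ry": 0, "rz": 0}
    - {"tx": 0, "ty": 0, "tz": 0, "rx": -6.7, "ry": 3.4, "rz": 0}
    - {"tx": 0, "ty": 0, "tz": 0, "rx": -6.7, "ry": 3.4, "rz": 0}
    - {"tx": 0, "ty": 0, "tz": 0, "rx": 0, "ry": 0, "rz": 0}

```text
time: 8.1
ee_pos: [0.5316, -0.0851, 0.2441]
orientation: [0.849, 0.528, 0.001, 0.0]
force: [-0.1, 0.6, 0.4]
gripper_width: -0.003
grip_force: 0.0
```

```bash
python3 - <<'E'
from cell import status,cams
import cv2,numpy as np,pickle
s=status.read_state();print(s['ee_pos'],s['orientation'],s['force'])
b=cams.grab_frame('wrist');a=cams.grab_frame('side')['img']
pickle.dump((s,b,a),open('f2.pkl','wb'))
A=cv2.resize(a[150:300,190:340],(320,320),interpolation=2)
o=np.zeros((360,800,3),np.uint8);o[:320,:320]=A;o[:,320:]=cv2.resize(b['img'],(480,360))
cv2.imwrite('pics/c5.png',o)
E
```

```text
[ 0.53164786 -0.08514721  0.24407129] [8.49280796e-01 5.27940990e-01 6.40441142e-04 1.71386183e-04] [-0.1495568   0.60702776  0.38505356]
```

View pics/c5.png

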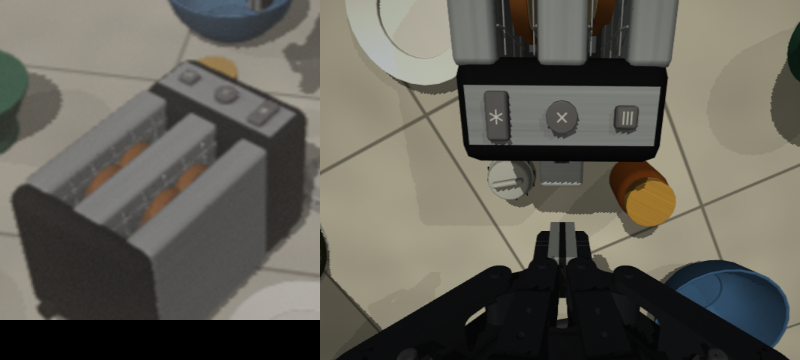

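The lever is latched: the slices are below the top and the paddle is low. The keys are at (236,155) defrost and (323,157) cancel in wrist pixels.

```bash
python3 - <<'E'
from h import *
s,f,g=pickle.load(open('f2.pkl','rb'))
T=np.eye(4);T[:3,:3]=R.from_quat(s['orientation']).as_matrix();T[:3,3]=s['ee_pos']
C=T@f['hand_eye'];W=dict(K=f['K'],origin=C[:3,3],attitude=R.from_matrix(C[:3,:3]).as_quat())
for p in((236,155),(322.7,157),(408,157.5)):
    w=onz(W,p,.193);print(w,(w-T[:3,3])*1e3)
E
```

```text
[ 0.51299358 -0.00942099  0.193     ] [-18.65428232  75.72621727 -51.07129488]
[ 0.55701639 -0.03243751  0.193     ] [ 25.36853109  52.70969348 -51.07129488]
[ 0.6007743  -0.05438389  0.193     ] [ 69.12644229  30.76331681 -51.07129488]
```

Call:
step_arm:
  increments:
    - {"tx": -7, "ty": 26, "tz": 0, "rx": 0, "ry": 0, "rz": 0}
    - {"tx": -6, "ty": 25, "tz": 0, "rx": 0, "ry": 0, "rz": 0}
    - {"tx": -6, "ty": 25, "tz": 0, "rx": 0, "ry": 0, "rz": 0}
    - {"tx": 0, "ty": 0, "tz": -20, "rx": 0, "ry": 0, "rz": 0}
    - {"tx": 0, "ty": 0, "tz": -15, "rx": 0, "ry": 0, "rz": 0}

```text
time: 8.82
ee_pos: [0.511, -0.0117, 0.2076]
orientation: [0.851, 0.526, 0.0, -0.0]
force: [-0.1, 0.0, 0.4]
gripper_width: -0.001
grip_force: 0.0
```

Call:
step_arm:
  increments:
    - {"tx": 0, "ty": 0, "tz": -10, "rx": 0, "ry": 0, "rz": 0}
    - {"tx": 0, "ty": 0, "tz": -5, "rx": 0, "ry": 0, "rz": 0}
    - {"tx": 0, "ty": 0, "tz": -4, "rx": 0, "ry": 0, "rz": 0}
    - {"tx": 0, "ty": 0, "tz": 0, "rx": 0, "ry": 0, "rz": 0}
    - {"tx": 0, "ty": 0, "tz": 0, "rx": 0, "ry": 0, "rz": 0}

```text
time: 9.45
ee_pos: [0.5118, -0.011, 0.1896]
orientation: [0.85, 0.526, 0.0, 0.0]
force: [0.5, -0.1, -0.3]
gripper_width: -0.003
grip_force: 0.0
```

```bash
python3 - <<'E'
from cell import status,cams
import cv2,numpy as np
s=status.read_state();print(s['ee_pos'],s['force'])
a=cams.grab_frame('side')['img'];b=cams.grab_frame('scene')['img']
A=cv2.resize(a[150:250,260:360],(400,400),interpolation=2);B=cv2.resize(b[190:290,235:335],(400,400),interpolation=2)
cv2.imwrite('pics/c6.png',np.hstack([A,B]))
E
```

```text
[ 0.51183207 -0.01095615  0.18956016] [ 0.4573021  -0.13629406 -0.33749241]
```

View pics/c6.png

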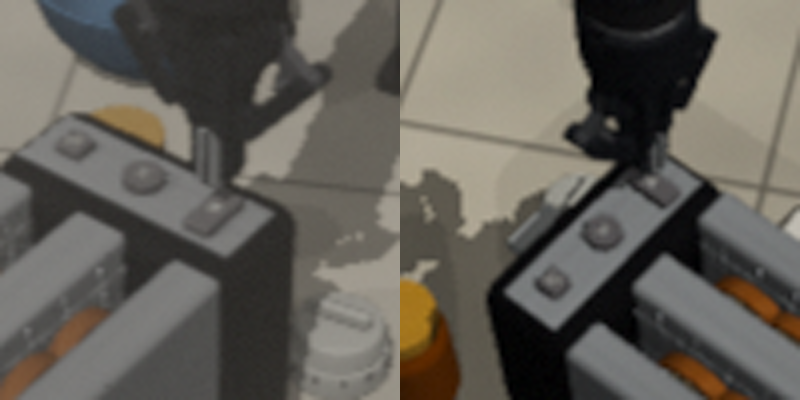

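The finger hovers over the oblong key only, well away from cancel, slightly toward its outer end. I'll shift 4 mm inward and press in small steps.

Call:
step_arm:
  increments:
    - {"tx": 2, "ty": 4, "tz": -4, "rx": 0, "ry": 0, "rz": 0}
    - {"tx": 0, "ty": 0, "tz": -3, "rx": 0, "ry": 0, "rz": 0}
    - {"tx": 0, "ty": 0, "tz": -2, "rx": 0, "ry": 0, "rz": 0}
    - {"tx": 0, "ty": 0, "tz": -2, "rx": 0, "ry": 0, "rz": 0}
    - {"tx": 0, "ty": 0, "tz": 0, "rx": 0, "ry": 0, "rz": 0}

```text
time: 10.18
ee_pos: [0.5134, -0.007, 0.178]
orientation: [0.85, 0.526, -0.0, -0.0]
force: [0.1, 0.2, 0.2]
gripper_width: 0.004
grip_force: 0.0
```

Call:
step_arm:
  increments:
    - {"tx": 0, "ty": 0, "tz": -1, "rx": 0, "ry": 0, "rz": 0}
    - {"tx": 0, "ty": 0, "tz": -1, "rx": 0, "ry": 0, "rz": 0}
    - {"tx": 0, "ty": 0, "tz": -1, "rx": 0, "ry": 0, "rz": 0}
    - {"tx": 0, "ty": 0, "tz": -1, "rx": 0, "ry": 0, "rz": 0}
    - {"tx": 0, "ty": 0, "tz": 0, "rx": 0, "ry": 0, "rz": 0}

```text
time: 10.8
ee_pos: [0.5135, -0.007, 0.1741]
orientation: [0.85, 0.526, -0.0, -0.0]
force: [-0.5, 0.2, -0.7]
gripper_width: 0.001
grip_force: 0.0
```

Call:
step_arm:
  increments:
    - {"tx": 0, "ty": 0, "tz": -1, "rx": 0, "ry": 0, "rz": 0}
    - {"tx": 0, "ty": 0, "tz": -1, "rx": 0, "ry": 0, "rz": 0}
    - {"tx": 0, "ty": 0, "tz": -1, "rx": 0, "ry": 0, "rz": 0}
    - {"tx": 0, "ty": 0, "tz": 0, "rx": 0, "ry": 0, "rz": 0}
    - {"tx": 0, "ty": 0, "tz": 0, "rx": 0, "ry": 0, "rz": 0}

```text
time: 11.42
ee_pos: [0.5135, -0.007, 0.1712]
orientation: [0.85, 0.526, -0.0, -0.0]
force: [0.2, 0.2, 1.0]
gripper_width: 0.002
grip_force: 0.0
```

Call:
step_arm:
  increments:
    - {"tx": 0, "ty": 0, "tz": -1, "rx": 0, "ry": 0, "rz": 0}
    - {"tx": 0, "ty": 0, "tz": -1, "rx": 0, "ry": 0, "rz": 0}
    - {"tx": 0, "ty": 0, "tz": -1, "rx": 0, "ry": 0, "rz": 0}
    - {"tx": 0, "ty": 0, "tz": 0, "rx": 0, "ry": 0, "rz": 0}
    - {"tx": 0, "ty": 0, "tz": 0, "rx": 0, "ry": 0, "rz": 0}

```text
time: 12.05
ee_pos: [0.5136, -0.007, 0.1683]
orientation: [0.85, 0.526, 0.0, 0.0]
force: [0.3, 0.2, 3.6]
gripper_width: 0.0
grip_force: 1.3
```

Call:
step_arm:
  increments:
    - {"tx": 0, "ty": 0, "tz": -1, "rx": 0, "ry": 0, "rz": 0}
    - {"tx": 0, "ty": 0, "tz": -1, "rx": 0, "ry": 0, "rz": 0}
    - {"tx": 0, "ty": 0, "tz": 0, "rx": 0, "ry": 0, "rz": 0}
    - {"tx": 0, "ty": 0, "tz": 0, "rx": 0, "ry": 0, "rz": 0}
    - {"tx": 0, "ty": 0, "tz": 0, "rx": 0, "ry": 0, "rz": 0}

```text
time: 12.68
ee_pos: [0.5136, -0.007, 0.1662]
orientation: [0.85, 0.526, 0.0, 0.0]
force: [-0.7, 0.8, 3.2]
gripper_width: 0.0
grip_force: 1.9
```

Call:
step_arm:
  increments:
    - {"tx": 0, "ty": 0, "tz": -1, "rx": 0, "ry": 0, "rz": 0}
    - {"tx": 0, "ty": 0, "tz": -0.5, "rx": 0, "ry": 0, "rz": 0}
    - {"tx": 0, "ty": 0, "tz": 0, "rx": 0, "ry": 0, "rz": 0}
    - {"tx": 0, "ty": 0, "tz": 0, "rx": 0, "ry": 0, "rz": 0}
    - {"tx": 0, "ty": 0, "tz": 0, "rx": 0, "ry": 0, "rz": 0}

```text
time: 13.3
ee_pos: [0.5137, -0.007, 0.1658]
orientation: [0.85, 0.526, 0.0, 0.0]
force: [-4.2, 0.6, 12.6]
gripper_width: 0.001
grip_force: 5.9
```

The key has hit its stop at 12.6 N. I'll release, retreat and check.

Call:
step_arm:
  increments:
    - {"tx": 0, "ty": 0, "tz": 4, "rx": 0, "ry": 0, "rz": 0}
    - {"tx": 0, "ty": 0, "tz": 10, "rx": 0, "ry": 0, "rz": 0}
    - {"tx": 0, "ty": 0, "tz": 30, "rx": 0, "ry": 0, "rz": 0}
    - {"tx": 0, "ty": 0, "tz": 40, "rx": 0, "ry": 0, "rz": 0}
    - {"tx": 0, "ty": 0, "tz": 40, "rx": 0, "ry": 0, "rz": 0}

```text
time: 13.92
ee_pos: [0.513, -0.007, 0.2897]
orientation: [0.85, 0.526, -0.0, -0.0]
force: [0.7, 0.7, -1.3]
gripper_width: -0.004
grip_force: 0.0
```

Call:
step_arm:
  increments:
    - {"tx": -20, "ty": -40, "tz": 0, "rx": 0, "ry": 0, "rz": 0}
    - {"tx": -20, "ty": -40, "tz": 0, "rx": 0, "ry": 0, "rz": 0}
    - {"tx": 0, "ty": 0, "tz": 0, "rx": 0, "ry": 0, "rz": 0}
    - {"tx": 0, "ty": 0, "tz": 0, "rx": 0, "ry": 0, "rz": 0}
    - {"tx": 0, "ty": 0, "tz": 0, "rx": 0, "ry": 0, "rz": 0}

```text
time: 14.55
ee_pos: [0.4739, -0.0862, 0.2885]
orientation: [0.85, 0.527, -0.0, -0.0]
force: [-0.0, 0.2, 0.1]
gripper_width: 0.001
grip_force: 0.0
```

```bash
python3 - <<'E'
from cell import status,cams
import cv2,numpy as np
s=status.read_state();print(s['time'],s['ee_pos'],s['force'])
a=cams.grab_frame('side')['img'];b=cams.grab_frame('wrist')['img']
A=cv2.resize(a[150:300,190:340],(320,320),interpolation=2)
o=np.zeros((360,800,3),np.uint8);o[:320,:320]=A;o[:,320:]=cv2.resize(b,(480,360))
cv2.imwrite('pics/c7.png',o)
E
```

```text
14.55 [ 0.47386824 -0.08624205  0.28853801] [-0.02449327  0.17627151  0.10415842]
```

View pics/c7.png

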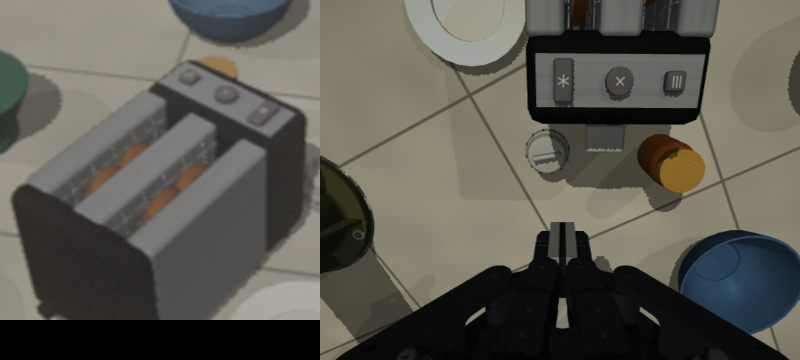

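The slices are still down, the paddle is low, all three keys are out, nothing has moved and the robot is clear.

```bash
python3 -c "
from cell import robot
print(robot.finish_job())"
```

```text
the job is handed in; nothing more can be done
None
```

The job is handed in: the lever caught with the slices down, then the defrost key was pressed to its stop (12.6 N) and sprang back, and the last images show the toaster and nearby items where they stood, at 14.6 s.

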